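Set a strip in the cut-off jig

TASK

Get the wooden strip ready for sawing: tip the blue flip stop over until it is fully down in front of the fence, then push the strip endways along its channel until its end butts against the stop, and last push the red toggle-clamp handle fully down so that the clamp holds the strip there. This is all pushing with the fingers: do not lift the strip, and leave the things lying round the jig alone.

Things in the scene. Friction and masses are not known exactly. Their poses are not given: they have to be found in the camera images.
- jig: cut-off jig fixed to the bench, elsewhere and turned each time: grey board 15 mm thick. Origin on the bench top below the fence's front face (the face to the strip); z up, x square to the fence towards its back, y along the fence to the loading end (the robot's left). Board x -57 to 85, y -150 to 190 mm. Aluminium fence x 0 to 20, y -150 to 80, top 37 above the bench
- channel (a point): middle of the channel floor (15 mm above the bench) at the channel's loading end (fence and guide end here). The straight channel is 30 mm wide, between the fence and the dark wooden front guide (18 mm wide, top 26 mm above the bench); it runs 230 mm towards the jig's -y. Saw kerf 75 mm from this end
- clamp_handle (a joint): angle by which the toggle clamp's red handle has been pushed over, rad: 0 = raised and open (72 degrees above level; starts 0 to 0.1), 1.25 = fully down (level; hard limit; the clamp's bar presses on the strip). It moves stiffly (1 to 5 N at the grip, most just before the end, where the linkage snaps over its dead centre), stays where it is left and stays shut
- clamp_pivot (a point): pivot of the red handle, behind the fence, 60 mm above the bench (jig x 62, y 45). The handle is 87 mm long from here, 13 wide, 12 thick; raised it points up, leaning 18 degrees to the jig's +x; pushed to +x and down it ends level, pointing to +x. The clamp's bar pivots 22 mm before this point (-x) and, open, slants up and forward, its end 110 mm above the bench
- clamp_grip (a point): point on the face of the red handle to push on (it looks to -x when raised and up when shut), 60 mm from the pivot along the handle; it moves with the handle
- flip_stop (a joint): angle of the blue flip stop on its hinge, rad: 0 = down (its nose hangs in the channel; hard limit), 2.15 = folded up and leaning back over the fence, as at the start. The hinge lies along the fence. It turns freely: pushed lightly from behind (from the jig's +x towards -x) past about 1.7 it falls down by its own weight
- flip_stop_corner (a point): outer corner of the blue flip stop's L-shaped arm (20 mm wide along the fence, 44 mm long from its hinge; the 28 mm nose bends off here). Folded up, this is its rearmost point, 80 mm above the bench and 27 mm behind the hinge (jig +x): a finger coming from behind, its tip below this point, tips the stop over. Moves with the stop
- stop_face (a point): fixed point where the strip must butt: the lowered nose's face to the loading end (jig +y), 24 mm above the bench; axes as the jig's. The stop's black saddle (30 mm long, top 51 mm above the bench, its middle 10 mm farther to -y) sits on the fence, at a place that varies; the hinge lies 38.5 mm behind (+x), 46 mm above the bench
- strip_mid (a point): centre of the loose wooden strip, 27 mm wide, 18 mm high, 220 mm long along its own y, about 90 g. It lies on the board in the channel with 3 mm side play
- strip_push_end (a point): middle of the strip's end face at the loading end (+y), to be pushed on; 24 mm above the bench, always more than 30 mm beyond the end of fence and guide. The last stretch of the board may or may not lie under it
- strip_stop_end (a point): middle of the strip's other end face (-y), which must meet the stop; 25 to 55 mm short of it at the start
- offcut: loose offcut of the strip, 27 x 62 x 18 mm, to the right of the jig; not to be moved. Origin under its centre
- pen: white marker pen with red cap, 116 x 13 x 15 mm, lying in front of the jig; not to be moved. Origin under its centre
- tape: yellow tape measure, 81 x 35 x 69 mm high, behind the jig on the right; not to be moved. Origin under its centre
- level: small yellow-green spirit level (a plain bar), 58 x 17 x 16 mm, behind the jig on the left; not to be moved. Origin under its centre
Things that resemble listed ones, but are neither listed nor needed, are in the scene too. What is shaped like the part that bears strip_mid but turquoise or yellow is not meant.

How it is judged:
By the outcome, as a careful person would: the job done as asked, in the order asked, and still so for the second after the job is handed in, with the robot touching nothing.
It also fails if it takes over 58 s, if anything falls off the work surface, if the arm or the gripper's body presses on something with over 40 N, if the wrist force passes 120 N, or if a joint passes its speed limit or range.

ROBOT

A 7-joint arm with a two-finger parallel gripper is mounted at the origin on a cart in front of the work surface, level with it; the furniture and walls round the work are solid. World frame = base frame: x ahead of the robot, y to its left, z up, the work surface at z = 0. Lengths are in m, angles in rad, forces in N, time in s.
With the tool pointing down it reaches from about 0.35 to 0.9 m from the base axis. Payload 8.1 kg.
Tool frame: the origin (TCP) lies on the centre line of the jaws, within the pads' length; the fingertips stand arm.tip_extent ahead of it and the grasp point (between the pads) lies 3 mm ahead of it (arm.tip_extent is the distance from the TCP to the fingertips, in m); y points along the fingers, z is the direction in which the jaws open and shut, and the axes are right-handed (so a half turn about y gives the same grasp; the last joint's range is limited). The gripper opens to 92 mm and grips with 3 to 60 N. Pads are 19 mm wide; open, the fingers measure 130 mm over their backs; the gripper's body (75 mm by 190 mm) begins 47 mm behind the grasp point.
Start: joints at [-1.219, 0.434, 0.025, 1.573, -0.012, 1.134, -0.075], TCP at [0.275, 0.561, 0.249] pointing down, gripper open.
Joint ranges: [-2.62, 2.62], [-0.44, 2.09], [-1.27, 1.32], [0.08, 2.57], [-1.32, 4.46], [0.12, 2], [-2.74, 2.74]. Speed limits (rad/s): [2.22, 2.22, 3.01, 3.01, 3.14, 3.14, 3.14].

INTERFACE

Orientations are given as a rotation vector (axis times angle).
In Python, from cell import observe, get_image, sign_off, boxes_of, place_of, arm gives the robot as it stands.
- The arm moves only by the tool arm_command, never from a script. Its argument "plan" is a list of rows, each a list of 2 entries, a list of its own where there are three numbers: the shift along the tool's x, y, z in m, then the turn, a rotation vector about the tool's x, y, z in degrees. In form: [[[tx, ty, tz], [ax, ay, az]], ...]. A call has 1 to 5 rows; each row is the pose to reach, as a shift and turn from the pose commanded when the call began, along the tool's axes at that moment; what a row does not reach only later rows make up. A row lasts 1/10 s, in which the tool goes at most 50 mm and 8.59 degrees, less where a joint would pass 70% of its speed; a pose out of reach is approached as far as the arm can. A call with a gripper value outside its range is refused whole. "fingers" is the closure, from -1 (fully open) to 1 (shut), set as the call begins (left out, the last holds). The fingers move at their own pace and stop on an object; "squeeze" is the grip in N (left out, the last holds). Time passes only in rows, so rows that repeat a pose let the fingers close. It gives the time, the measured TCP pose, the force and the opening at its end, in the units of the state.
- observe(): the state, without advancing time (a new reading comes with each control period).
- get_image(name): name is "scene" or "top"; returns a dict with "color" (384x512x3 uint8, red, green, blue), "camera_matrix" (3x3 intrinsics, pixels), "world_to_cam" (4x4, takes a point from world to camera coordinates). Camera axes: x right, y up, looking along -z (the intrinsics and any distortion apply to the point x, -y, -z); pixel columns grow to the right and rows downward; lengths in m; the calibration is good to about 2 mm. A picture is of the moment at which its call begins. There is no depth.
- sign_off(): hands the job in, once; it reports no verdict.
Trained networks look in a picture, given as the dict that the camera call returned (one of the last four; its "shot" number tells which), for a name from the list of things; names that differ only in an ending like _2 or _b are one class to them, and where a whole thing is asked for, a point or a joint stands for the part that bears it (a point fixed in the world has none). Each returns a list of dicts, best first, with "confidence" (0 to 1); they miss things now and then, are a little off and sometimes report something else, mostly with a low value. They report only what shows in the picture. A call takes as long as a camera call. They do not tell look-alikes from the thing itself.
- boxes_of(picture, thing): "point" ([column, row] in pixels, amid what is visible of it).
- place_of(picture, thing): "point" ([column, row] in pixels: a listed point, or the origin of a listed thing).
The state is a dict: "clock": time; "joints": joint angles; "dq": joint speeds; "joint_efforts": joint torques, N m; "position": TCP position; "ee_rot": TCP orientation; "force": force on the tool from outside, world axes, zero at the start; "ft_torque": the same for the moment, N m; "width": opening from 0.0 (shut) to 1.0 (fully open).
Only numpy, scipy, OpenCV 4.12 (cv2) and the standard library are available. Lean on these libraries where they do the work, as an engineer would, in place of code of your own. Each camera call takes 0.05 s, during which the arm holds its last target.

## Working session

There is one attempt and no reset: what is moved stays moved. The work goes in short steps, Python scripts to look and compute and a tool call to move; the robot and the scene stay as the last step left them, time stands still between calls to the robot, and variables do not carry over. Pictures are saved under pics/ and viewed, and the job is handed in when it is done.

Besides the shell and the picture viewer there is one more tool, called as a command line: name --argument value ..., lists and objects as JSON in quotes. arm_command: Moves the arm, as the interface text tells. Its arguments: {"type":"object","properties":{"plan":{"type":"array","items":{"type":"array"}},"fingers":{"type":"number"},"squeeze":{"type":"number"}},"required":["plan"]}

```bash
ls; mkdir -p pics
python3 - <<'E'
from cell import *
import cv2,numpy as np
print(observe()); print(arm, getattr(arm,'tip_extent',None))
for n in ("scene","top"):
    p=get_image(n)
    cv2.imwrite(f"pics/{n}0.png",cv2.resize(p["color"][:,:,::-1],(800,600),interpolation=cv2.INTER_CUBIC))
    print(n,p["camera_matrix"].tolist(),np.round(p["world_to_cam"],4).tolist(),[k for k in p])
    for t in "jig channel clamp_handle clamp_pivot clamp_grip flip_stop flip_stop_corner stop_face strip_mid strip_push_end strip_stop_end offcut pen tape level".split():
        try: print(t,[(np.round(d["point"],1).tolist(),round(d["confidence"],2)) for d in place_of(p,t)][:4])
        except Exception as e: print(t,e)
print(observe()["clock"])
E
```

```text
pics
{'clock': 0.0, 'joints': array([-1.21858458,  0.43521282,  0.02498854,  1.57409439, -0.01160109,
        1.13398331, -0.07508945]), 'dq': array([-0.00038091, -0.00068682,  0.00097732, -0.00021599, -0.00030677,
        0.00047401,  0.00101927]), 'joint_efforts': array([ 9.23732550e-04, -6.67842865e+01,  9.85741764e-01, -3.14457643e+01,
       -6.03548228e-02,  4.27220645e-02,  1.51230051e-04]), 'position': array([0.27440743, 0.56101435, 0.24795248]), 'ee_rot': array([-1.54274836,  0.35694628, -0.35662075]), 'force': array([ 0.21309851,  0.44600063, -1.190685  ]), 'ft_torque': array([-0.04911003,  0.01640244,  0.01283586]), 'width': 1.0009449866848377}
<Robot object at 0x7fb1a21c7a10> 0.022
scene [[370.85998459590525, 0.0, 259.9754482860768], [0.0, 370.85998459590525, 195.0550347177359], [0.0, 0.0, 1.0]] [[0.6212, -0.7835, 0.0135, -0.3093], [0.3965, 0.3292, 0.857, -0.3344], [-0.6759, -0.527, 0.5152, -0.5544], [0.0, 0.0, 0.0, 1.0]] ['color', 'camera_matrix', 'world_to_cam', 'shot']
jig [([292.7, 245.6], 0.92)]
channel [([261.5, 228.7], 0.95)]
clamp_handle it knows: channel, cl
[... 1436 characters left out ...]
[272.7, 234.6], 0.17)]
clamp_grip [([270.3, 157.7], 0.54)]
flip_stop it knows: channel, clamp_grip, clamp_pivot, flip_stop_corner, jig, level, offcut, pen, stop_face, strip_mid, strip_push_end, strip_stop_end, tape
flip_stop_corner [([320.9, 169.5], 0.46)]
stop_face [([317.3, 201.3], 0.83)]
strip_mid [([161.6, 271.9], 0.93), ([255.8, 201.4], 0.59), ([289.8, 195.5], 0.55)]
strip_push_end [([209.6, 196.4], 0.96), ([200.9, 291.9], 0.68), ([190.4, 137.6], 0.62)]
strip_stop_end [([122.9, 251.0], 0.78), ([109.7, 165.3], 0.77), ([299.6, 200.0], 0.61)]
offcut [([374.4, 204.4], 0.69)]
pen [([273.1, 235.9], 0.47)]
tape [([345.1, 127.9], 0.59)]
level [([217.4, 136.4], 0.74), ([376.3, 204.4], 0.24)]
1.4
```

View pics/scene0.png

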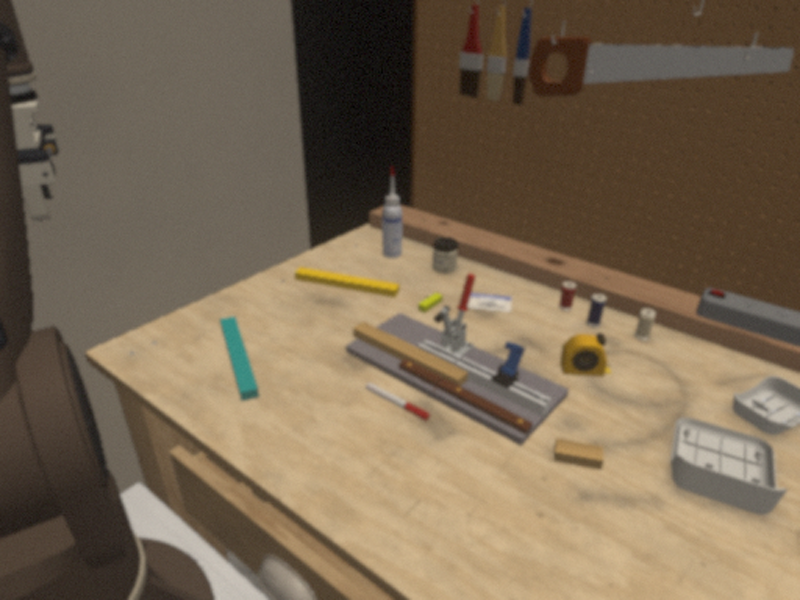

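View pics/top0.png

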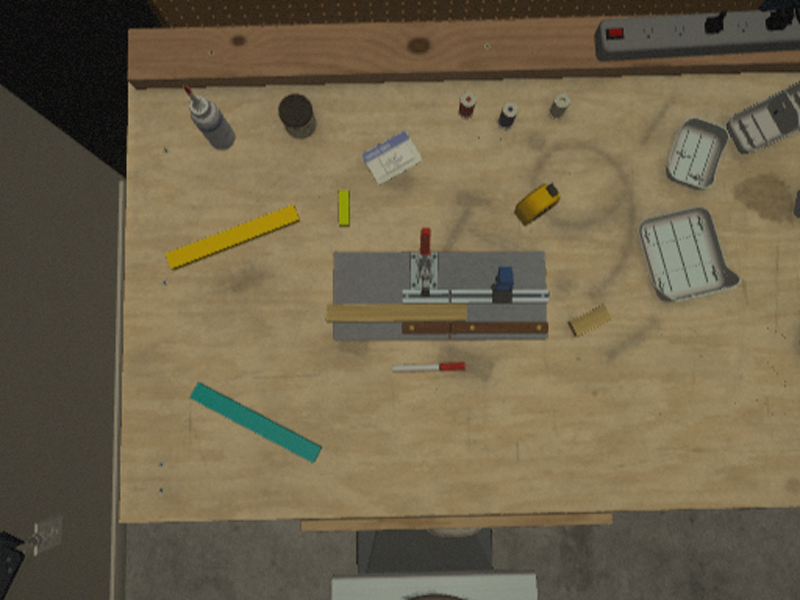

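The top view shows the jig nearly square to the world. The natural strip sits in its channel (left end at 800-px (327,313)), the red handle is at (426,240) and the blue stop at (505,280). Next I'll fit the pose.

```bash
cat > h.py <<'E'
import numpy as np, cv2
from scipy.optimize import least_squares
from cell import *
def proj(p,P):
    P=np.atleast_2d(P).astype(float); c=P@p["world_to_cam"][:3,:3].T+p["world_to_cam"][:3,3]
    c=c*[1,-1,-1]; q=c@p["camera_matrix"].T; return q[:,:2]/q[:,2:]
def j2w(j,P):
    P=np.atleast_2d(P).astype(float); c,s=np.cos(j[2]),np.sin(j[2])
    return np.c_[j[0]+c*P[:,0]-s*P[:,1], j[1]+s*P[:,0]+c*P[:,1], P[:,2]]
def ray(p,uv,z):
    k=p["camera_matrix"]; d=np.array([(uv[0]-k[0,2])/k[0,0],-(uv[1]-k[1,2])/k[1,1],-1])
    R=p["world_to_cam"][:3,:3];o=-R.T@p["world_to_cam"][:3,3];d=R.T@d
    return o+d*(z-o[2])/d[2]
E
python3 - <<'E'
from h import *
p=get_image("top"); s=get_image("scene")
# jig pose, stop y ys, strip shift yp
def res(v):
    j=v[:3]; ys,yp=v[3],v[4]
    T=[([257.7,201.8],(-.015,.08,.015)),([270,166.7],(.062,.045,.06)),([317.3,201.3],(-.015,ys,.024)),([209.6,196.4],(-.015,yp,.024)),([299.6,200],(-.015,yp-.22,.024)),
       ([213.1,161.3],(.085,.19,.015)),([348.8,161.3],(.085,-.15,.015)),([350,217.6],(-.057,-.15,.015)),([213,217.6],(-.057,.19,.015))]
    S=[([261.5,228.7],(-.015,.08,.015)),([291.6,208.1],(.062,.045,.06)),([306.1,252.2],(-.015,ys,.024)),([294.4,245.5],(-.015,yp-.22,.024)),([231.4,207.6],(-.015,yp,.024))]
    r=[]
    for q,L in((p,T),(s,S)):
        for uv,P in L: r.append((proj(q,j2w(j,P))[0]-uv))
    return np.array(r)
f=least_squares(lambda v:res(v).ravel(),[.55,0,0,-.07,.15],loss='soft_l1')
print(f.x); print(np.round(res(f.x),1).tolist())
np.save("j.npy",f.x)
j=f.x[:3];ys,yp=f.x[3:]
def L(im,q,A,B,c,k,o):
    a,b=[(x-o)*k for x in proj(q,j2w(j,[A,B]))]
    cv2.line(im,tuple(int(round(t*8)) for t in a),tuple(int(round(t*8)) for t in b),c,1,cv2.LINE_AA,3)
for n,q,o in(("top",p,(190,130)),("scene",s,(210,160))):
    k=4; im=cv2.resize(q["color"][o[1]:o[1]+130,o[0]:o[0]+190,::-1],None,fx=k,fy=k,interpolation=cv2.INTER_CUBIC)
    cv2.imwrite(f"pics/{n}1r.png",im)
    o=np.array(o)-.5+.0
    def box(x0,x1,y0,y1,z,c):
        C=[(x0,y0,z),(x1,y0,z),(x1,y1,z),(x0,y1,z)]
        for i in range(4): L(im,q,C[i],C[(i+1)%4],c,k,o)
    box(-.057,.085,-.15,.19,.015,(0,255,0)); box(0,.02,-.15,.08,.037,(255,255,0)); box(-.048,-.03,-.15,.08,.026,(0,255,255))
    box(-.0285,-.0015,yp-.22,yp,.033,(255,0,255)); box(.0085,.0385,ys-.025,ys+.005,.051,(0,0,255))
    L(im,q,(.062,.045,.06),(.062+.087*np.sin(.314),.045,.06+.087*np.cos(.314)),(255,255,255),k,o)
    L(im,q,(.0235,ys-.01,.046),(.0505,ys-.01,.08),(255,255,255),k,o)
    cv2.imwrite(f"pics/{n}1.png",im)
E
```

```text
[ 0.56939632 -0.0410927  -0.03208628 -0.06772114  0.19533889]
[[-1.0, -0.9], [1.3, 0.5], [-0.8, -0.4], [0.4, 3.7], [-0.5, 0.8], [0.2, -0.3], [-0.2, 0.6], [-0.5, 0.8], [-0.8, -0.2], [0.8, 0.8], [0.7, -0.8], [5.3, -0.8], [1.8, -1.8], [-1.7, 2.5]]
```

View pics/top1.png

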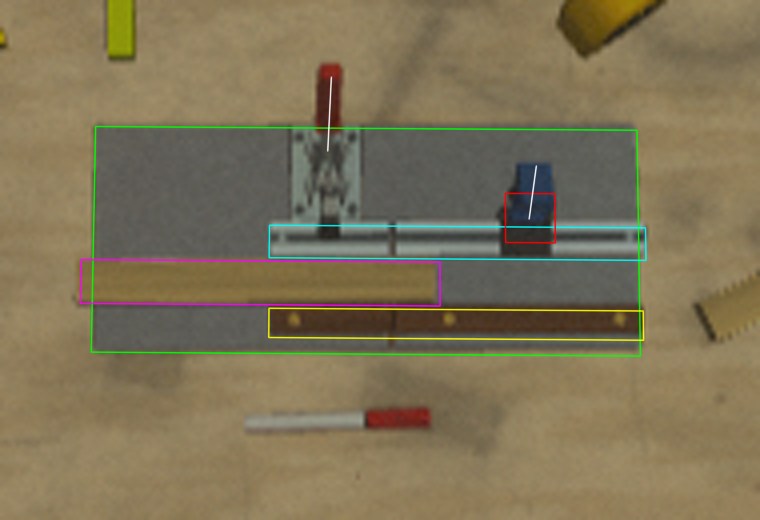

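View pics/scene1.png

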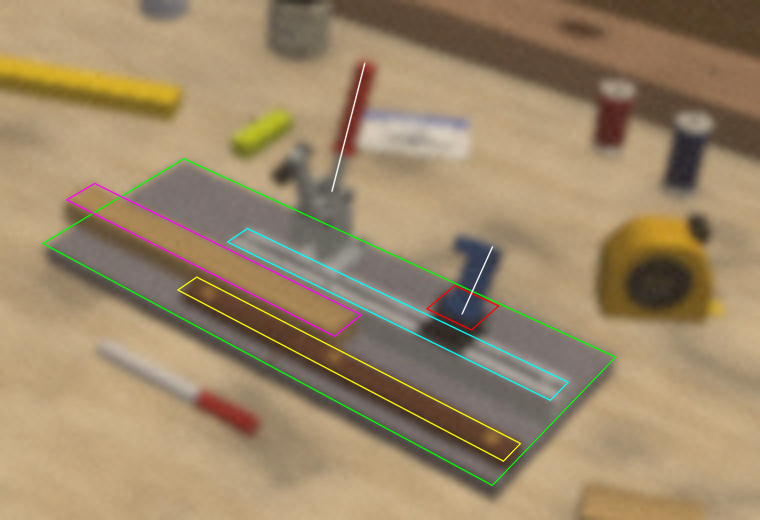

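View pics/top1r.png

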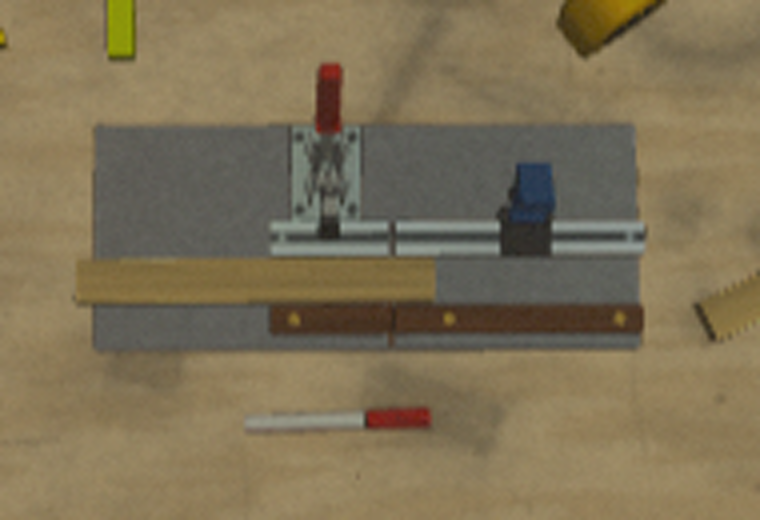

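View pics/scene1r.png

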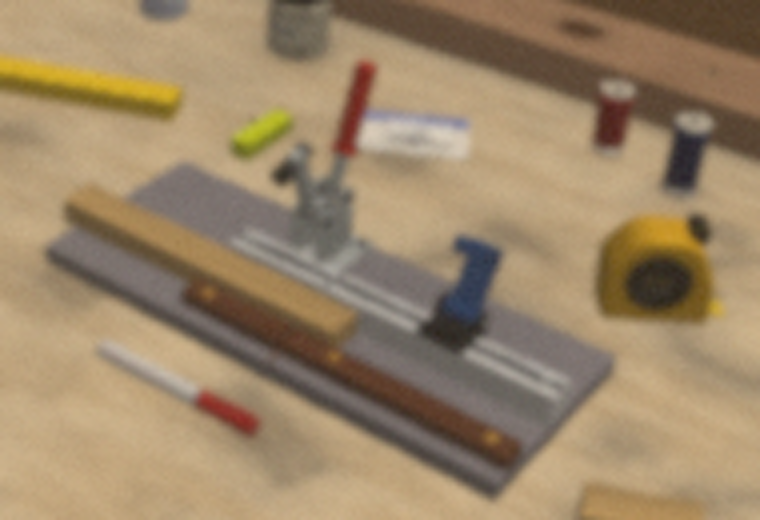

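Run:
```python
from h import *
p=get_image("top"); s=get_image("scene")
o=np.array([190,130]);os=np.array([210,160])
T=[((270,222),(.02,.08,.037)),((645,222),(.02,-.15,.037)),((270,254),(0,.08,.037)),((645,254),(0,-.15,.037)),((95,124),(.085,.19,.015)),((635,124),(.085,-.15,.015)),((640,349),(-.057,-.15,.015)),((94,349),(-.057,.19,.015)),((269,304),(-.03,.08,.026)),((643,304),(-.03,-.15,.026)),((269,333),(-.048,.08,.026)),((642,333),(-.048,-.15,.026))]
S=[((184,164),(.085,.19,.015)),((613,358),(.085,-.15,.015)),((494,487),(-.057,-.15,.015)),((48,250),(-.057,.19,.015)),((518,453),(-.039,-.15,.026)),((187,293),(-.039,.08,.026))]
def res(v,ws=1):
    r=[]
    for q,L,oo in((p,T,o),(s,S,os)):
        if q is s and not ws: continue
        r+= [proj(q,j2w(v,P))[0]-(np.array(uv)/4+oo-.4) for uv,P in L]
    return np.array(r)
for ws in (0,1):
    f=least_squares(lambda v:res(v,ws).ravel(),[.57,-.04,-.03]); print(f.x,np.abs(res(f.x,ws)).mean()); 
    if ws==0: j=f.x
print(np.round(res(j)[12:],1).tolist())
c,sn=np.cos(j[2]),np.sin(j[2])
def inv(uv,z):
    P=ray(p,np.array(uv)/4+o-.4,z)[:2]-j[:2]; return np.round([c*P[0]+sn*P[1],-sn*P[0]+c*P[1]],4)
print("strip ends",inv((77,282),.033),inv((436,282),.033))
print("saddle",inv((500,230),.051),inv((551,230),.051), "front",inv((525,254),.051))
print("stop top corner",inv((516,164),.08),inv((553,164),.08))
print("handle tip",inv((330,65),.145),inv((330,132),.08))
np.save("j.npy",j)
```

```text
[ 0.57188802 -0.04161532 -0.02500842] 0.14928329229150114
[ 0.57101454 -0.04212714 -0.02431956] 0.5565740210237587
[[-0.0, -1.7], [1.1, -1.2], [0.6, -1.3], [-1.0, -1.9], [-0.6, -1.1], [0.6, -2.8]]
strip ends [-0.017   0.1976] [-0.017  -0.0222]
saddle [ 0.0126 -0.0596] [ 0.0126 -0.0904] front [-0.002  -0.0745]
stop top corner [ 0.0479 -0.0661] [ 0.0479 -0.0879]
handle tip [0.0924 0.0451] [0.0671 0.0436]
```

```bash
cat >> h.py <<'E'
from scipy.spatial.transform import Rotation as Ro
J=np.array([.5715,-.0418,-.0248])
def st(tipjig=None,yawx=None):
    o=observe(); R=Ro.from_rotvec(o["ee_rot"]).as_matrix(); P=o["position"]
    tip=P+.022*R[:,1]; c,s=np.cos(J[2]),np.sin(J[2]); d=tip[:2]-J[:2]
    print("t",round(o["clock"],2),"tipjig(mm)",np.round(1e3*np.array([c*d[0]+s*d[1],-s*d[0]+c*d[1],tip[2]]),1),"F",np.round(o["force"],1),"w",round(o["width"],2))
    print("R",np.round(R,3).tolist(),"q",np.round(o["joints"],2))
    if tipjig is not None:
        w=j2w(J,np.array(tipjig)/1e3)[0]
        # desired R: y down, tool z along jig direction yawx(deg)
        Rd=R
        if yawx is not None:
            a=J[2]+np.radians(yawx); z=np.array([np.cos(a),np.sin(a),0]); y=np.array([0,0,-1.]); Rd=np.c_[np.cross(y,z),y,z]
        t=R.T@(w-.022*Rd[:,1]-P); rv=np.degrees(Ro.from_matrix(R.T@Rd).as_rotvec())
        print("shift",np.round(t,4).tolist(),"turn",np.round(rv,1).tolist())
E
python3 - <<'E'
from h import *
st([125,-77,150],0); st([125,-77,150],180);st([125,-77,150],90);st([125,-77,150],-90)
E
```

```text
t 1.6 tipjig(mm) [-311.8  595.7  226.8] F [-0.5  0.1  0.7] w 1.0
R [[0.898, 0.0, 0.439], [-0.439, 0.0, 0.898], [0.0, -1.0, 0.0]] q [-1.22  0.43  0.02  1.57 -0.01  1.13 -0.08]
shift [0.6775, 0.0767, -0.4294] turn [-0.0, 65.4, -0.0]
t 1.6 tipjig(mm) [-311.8  595.7  226.8] F [-0.5  0.1  0.7] w 1.0
R [[0.898, 0.0, 0.439], [-0.439, 0.0, 0.898], [0.0, -1.0, 0.0]] q [-1.22  0.43  0.02  1.57 -0.01  1.13 -0.08]
shift [0.6775, 0.0767, -0.4294] turn [-0.0, -114.6, 0.0]
t 1.6 tipjig(mm) [-311.8  595.7  226.8] F [-0.5  0.1  0.7] w 1.0
R [[0.898, 0.0, 0.439], [-0.439, 0.0, 0.898], [0.0, -1.0, 0.0]] q [-1.22  0.43  0.02  1.57 -0.01  1.13 -0.08]
shift [0.6775, 0.0767, -0.4294] turn [-0.0, -24.6, 0.0]
t 1.6 tipjig(mm) [-311.8  595.7  226.8] F [-0.5  0.1  0.7] w 1.0
R [[0.898, 0.0, 0.439], [-0.439, 0.0, 0.898], [0.0, -1.0, 0.0]] q [-1.22  0.43  0.02  1.57 -0.01  1.13 -0.08]
shift [0.6775, 0.0767, -0.4294] turn [-0.0, 155.4, -0.0]
```

arm_command --plan '[[[0.04, 0, -0.026], [0, 5, 0]], [[0.08, 0, -0.052], [0, 10, 0]], [[0.12, 0, -0.078], [0, 15, 0]], [[0.16, 0, -0.104], [0, 20, 0]], [[0.2, 0, -0.13], [0, 25, 0]]]' --fingers 1

```text
clock: 2.1
position: [0.3979, 0.3551, 0.249]
ee_rot: [-1.455, 0.698, -0.698]
force: [0.0, -0.2, 0.3]
width: 0.612
```

```bash
python3 -c "
from h import *
st([80,-77,160],0)"
```

```text
t 2.1 tipjig(mm) [-183.4  392.5  227. ] F [ 0.  -0.2  0.3] w 0.61
R [[0.626, 0.0, 0.78], [-0.78, 0.001, 0.626], [-0.0, -1.0, 0.001]] q [-0.97  0.28  0.18  1.81 -0.06  1.05 -0.09]
shift [0.5287, 0.0668, -0.1015] turn [-0.0, 40.2, -0.0]
```

arm_command --plan '[[[0.048, 0, -0.009], [0, 5, 0]], [[0.096, 0, -0.018], [0, 10, 0]], [[0.144, 0, -0.027], [0, 15, 0]], [[0.192, 0, -0.036], [0, 20, 0]], [[0.24, 0, -0.045], [0, 25, 0]]]'

```text
clock: 2.6
position: [0.5137, 0.1401, 0.2491]
ee_rot: [-1.312, 1.03, -1.031]
force: [0.6, 0.2, -0.4]
width: 0.179
```

```bash
python3 -c "
from h import *
st([80,-77,160],0)"
```

```text
t 2.6 tipjig(mm) [-62.3 180.4 227.1] F [ 0.6  0.2 -0.4] w 0.18
R [[0.238, 0.001, 0.971], [-0.971, 0.001, 0.238], [-0.0, -1.0, 0.001]] q [-0.66  0.29  0.37  1.82 -0.12  1.05  0.  ]
shift [0.2857, 0.0671, 0.07] turn [-0.0, 15.2, -0.0]
```

arm_command --plan '[[[0.048, 0, 0.012], [0, 4, 0]], [[0.096, 0, 0.024], [0, 8, 0]], [[0.144, 0, 0.036], [0, 12, 0]], [[0.192, 0, 0.048], [0, 15.2, 0]], [[0.236, 0, 0.06], [0, 15.2, 0]]]'

```text
clock: 3.1
position: [0.6288, -0.075, 0.2489]
ee_rot: [-1.197, 1.227, -1.227]
force: [1.0, 0.1, 0.0]
width: 0.003
```

arm_command --plan '[[[0, 0, 0], [0, 0, 0]], [[0, 0, 0], [0, 0, 0]]]'

```text
clock: 3.3
position: [0.6281, -0.0742, 0.2484]
ee_rot: [-1.198, 1.227, -1.227]
force: [-0.3, 0.6, -0.8]
width: 0.003
```

```bash
python3 -c "
from h import *
st([82,-77,150],0)"
```

```text
t 3.3 tipjig(mm) [ 57.4 -31.  226.4] F [-0.3  0.6 -0.8] w 0.0
R [[-0.025, -0.0, 1.0], [-1.0, -0.0, -0.025], [0.0, -1.0, -0.0]] q [-0.29  0.47  0.49  1.58 -0.24  1.15  0.22]
shift [0.046, 0.0764, 0.0246] turn [0.0, 0.0, 0.0]
```

arm_command --plan '[[[0.046, 0, 0.027], [0, 0, 0]], [[0.046, 0.04, 0.027], [0, 0, 0]], [[0.046, 0.08, 0.027], [0, 0, 0]], [[0.046, 0.11, 0.027], [0, 0, 0]], [[0.046, 0.125, 0.027], [0, 0, 0]]]'

```text
clock: 3.8
position: [0.6524, -0.1167, 0.1209]
ee_rot: [-1.201, 1.228, -1.22]
force: [0.7, 0.6, -0.6]
width: 0.006
```

```bash
cat > look.py <<'E'
import sys
from h import *
for n,o in (("top",(190,110)),("scene",(210,130))):
    q=get_image(n); cv2.imwrite(f"pics/{n}{sys.argv[1]}.png",cv2.resize(q["color"][o[1]:o[1]+150,o[0]:o[0]+190,::-1],None,fx=4,fy=4,interpolation=cv2.INTER_CUBIC))
E
python3 look.py 2; python3 -c "
from h import *
st([82,-77,62],0)"
```

```text
t 3.9 tipjig(mm) [ 83.1 -73.5  99.9] F [ 0.1 -0.1 -0.1] w 0.0
R [[-0.02, -0.004, 1.0], [-1.0, 0.001, -0.02], [-0.001, -1.0, -0.004]] q [-0.18  0.64  0.44  1.63 -0.32  0.94  0.35]
shift [0.0035, 0.0379, -0.0011] turn [0.2, 0.3, -0.1]
```

View pics/scene2.png

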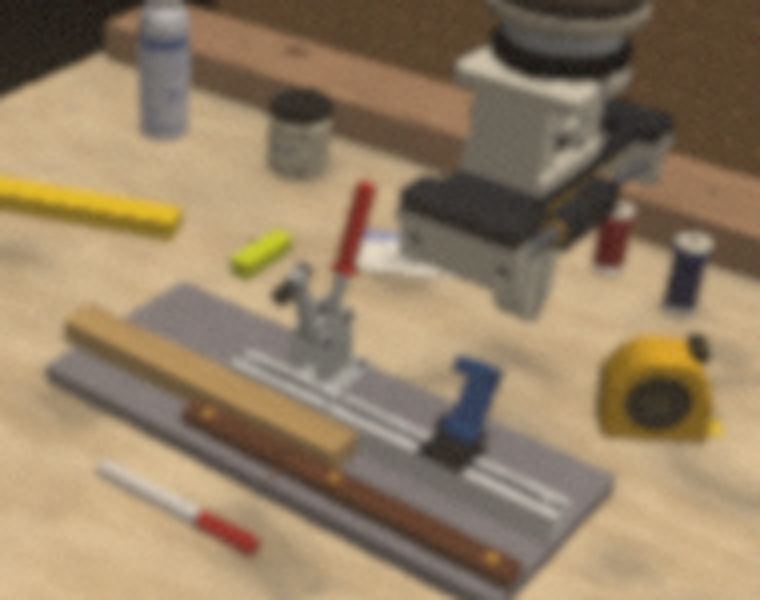

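View pics/top2.png

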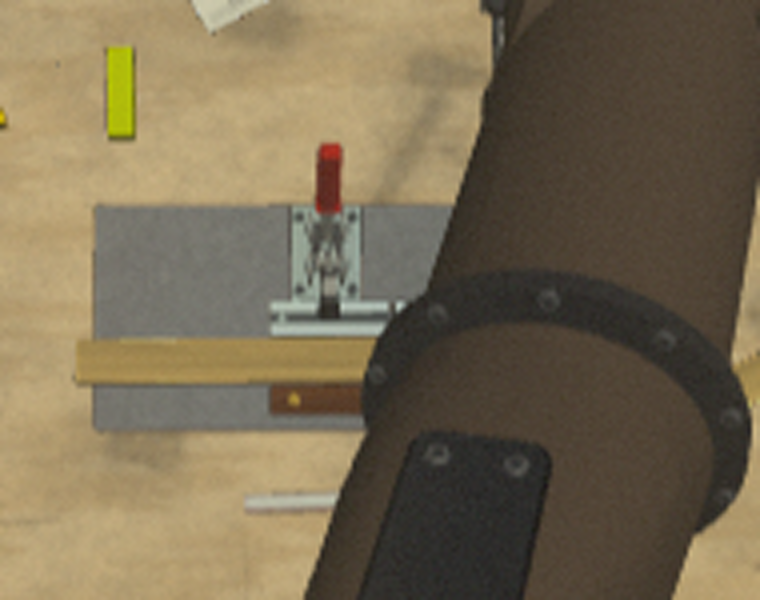

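```bash
python3 -c "
from h import *
q=get_image('scene'); 
for P in ((.083,-.0735,.1),(.083,-.0735,.166),(.178,-.0735,.166),(-.012,-.0735,.166)):
  print(P,(proj(q,j2w(J,P))[0]-[210,130])*4)
st([82,-77,62],0)"
```

```text
(0.083, -0.0735, 0.1) [518.35627892 308.17368571]
(0.083, -0.0735, 0.166) [532.68450637 211.17713394]
(0.178, -0.0735, 0.166) [608.74694977 154.51661127]
(-0.012, -0.0735, 0.166) [444.4266127  276.92230542]
t 3.95 tipjig(mm) [ 84.3 -74.3 101.9] F [-0.1  0.9  0.4] w 0.0
R [[-0.021, -0.001, 1.0], [-1.0, 0.001, -0.021], [-0.001, -1.0, -0.001]] q [-0.18  0.64  0.44  1.63 -0.32  0.94  0.35]
shift [0.0027, 0.0399, -0.0023] turn [0.0, 0.2, -0.0]
```

Model and view agree: the closed fingertip is at (518,308), behind and above the stop. Next I go down to 62 mm and sweep forward.

arm_command --plan '[[[0.0025, 0.02, 0], [0, 0, 0]], [[0.0025, 0.04, 0], [0, 0, 0]], [[0.0025, 0.04, 0], [0, 0, 0]]]'

```text
clock: 4.25
position: [0.6537, -0.1211, 0.0836]
ee_rot: [-1.199, 1.226, -1.224]
force: [-0.3, 0.1, -0.1]
width: 0.004
```

arm_command --plan '[[[0, 0, -0.007], [0, 0, 0]], [[0, 0, -0.014], [0, 0, 0]], [[0, 0, -0.021], [0, 0, 0]], [[0, 0, -0.028], [0, 0, 0]], [[0, 0, -0.034], [0, 0, 0]]]'

```text
clock: 4.75
position: [0.6193, -0.1211, 0.0843]
ee_rot: [-1.198, 1.225, -1.226]
force: [-0.1, 0.0, -0.6]
width: 0.005
```

```bash
python3 look.py 3; python3 -c "
from h import *
st([40,-77,62],0)"
```

```text
t 4.85 tipjig(mm) [ 49.4 -78.1  62. ] F [ 0.7 -0.3 -0.6] w 0.01
R [[-0.022, -0.001, 1.0], [-1.0, 0.0, -0.022], [-0.0, -1.0, -0.001]] q [-0.17  0.64  0.42  1.75 -0.34  0.82  0.39]
shift [-0.0011, -0.0, -0.0094] turn [0.0, 0.1, -0.0]
```

View pics/scene3.png

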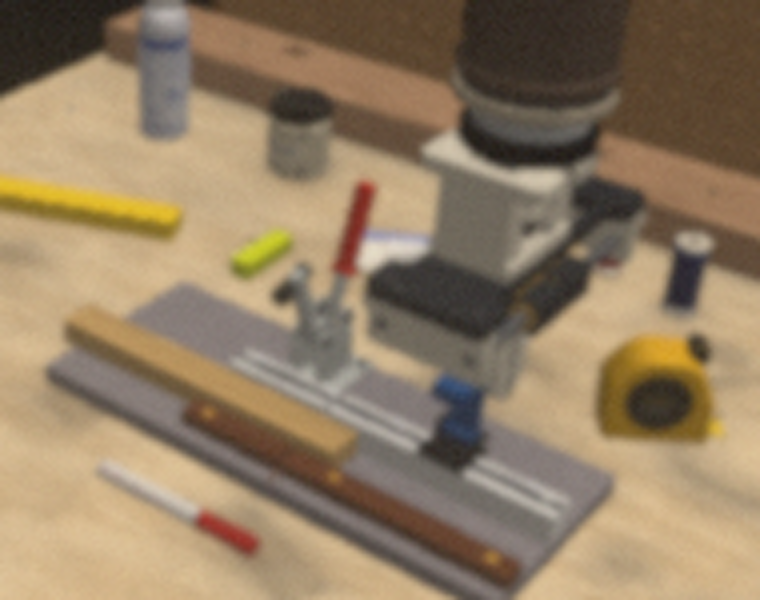

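The stop has tipped forward to nearly upright (now at (458,400)). I continue.

arm_command --plan '[[[0, 0, -0.006], [0, 0, 0]], [[0, 0, -0.012], [0, 0, 0]], [[0, 0, -0.018], [0, 0, 0]], [[0, 0, -0.022], [0, 0, 0]], [[0, 0, -0.022], [0, 0, 0]]]'

```text
clock: 5.35
position: [0.5973, -0.1206, 0.0837]
ee_rot: [-1.199, 1.226, -1.225]
force: [0.4, 0.5, -1.4]
width: 0.006
```

arm_command --plan '[[[0, 0, 0.015], [0, 0, 0]], [[0, -0.04, 0.03], [0, 0, 0]], [[0, -0.09, 0.03], [0, 0, 0]], [[0, -0.12, 0.03], [0, 0, 0]], [[0, -0.15, 0.03], [0, 0, 0]]]'

```text
clock: 5.85
position: [0.6284, -0.1214, 0.2356]
ee_rot: [-1.198, 1.224, -1.226]
force: [0.9, 0.1, -0.5]
width: 0.002
```

```bash
python3 look.py 4; python3 -c "
from h import *
st([-15,225,150],0)"
```

```text
t 5.95 tipjig(mm) [ 60.9 -78.8 216.4] F [-0.6  0.2 -0.1] w 0.0
R [[-0.022, 0.007, 1.0], [-1.0, -0.001, -0.022], [0.001, -1.0, 0.007]] q [-0.22  0.49  0.5   1.58 -0.25  1.13  0.31]
shift [-0.3041, 0.0656, -0.0754] turn [-0.4, 0.1, 0.0]
```

View pics/scene4.png

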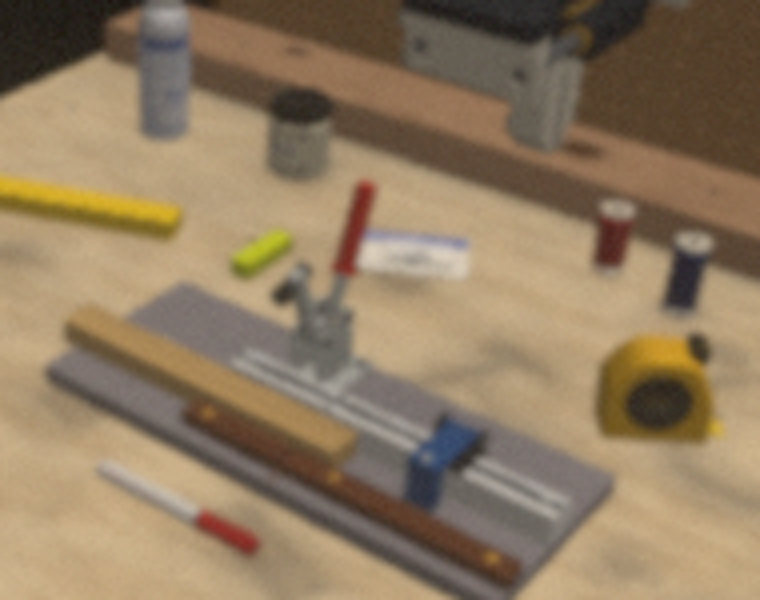

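The stop is down, with its arm level and its nose hanging in the channel at (422,480). Next is the strip end.

arm_command --plan '[[[-0.048, 0, -0.01], [0, 0, 0]], [[-0.096, 0, -0.02], [0, 0, 0]], [[-0.144, 0, -0.03], [0, 0, 0]], [[-0.192, 0, -0.045], [0, 0, 0]], [[-0.24, 0, -0.06], [0, 0, 0]]]'

```text
clock: 6.45
position: [0.5726, 0.1214, 0.2332]
ee_rot: [-1.199, 1.226, -1.225]
force: [0.8, 0.2, 1.3]
width: 0.005
```

arm_command --plan '[[[-0.04, 0, -0.015], [0, 0, 0]], [[-0.066, 0, -0.015], [0, 0, 0]], [[-0.066, 0, -0.015], [0, 0, 0]]]'

```text
clock: 6.75
position: [0.5586, 0.1915, 0.2328]
ee_rot: [-1.202, 1.222, -1.218]
force: [-0.2, 0.0, 0.6]
width: 0.005
```

```bash
python3 -c "
from h import *
st([-16,225,22],0)"
```

```text
t 6.75 tipjig(mm) [-18.7 232.9 210.8] F [-0.2  0.   0.6] w 0.0
R [[-0.015, -0.001, 1.0], [-1.0, 0.002, -0.015], [-0.002, -1.0, -0.001]] q [-0.74  0.41  0.45  1.71 -0.2   1.07 -0.24]
shift [0.0083, 0.1888, 0.0029] turn [0.1, 0.6, -0.1]
```

arm_command --plan '[[[0.003, 0.05, 0.002], [0, 0.5, 0]], [[0.003, 0.1, 0.002], [0, 0.5, 0]], [[0.003, 0.14, 0.002], [0, 0.5, 0]], [[0.003, 0.17, 0.002], [0, 0.5, 0]], [[0.003, 0.185, 0.002], [0, 0.5, 0]]]'

```text
clock: 7.25
position: [0.5603, 0.1812, 0.0456]
ee_rot: [-1.199, 1.234, -1.232]
force: [-0.3, -0.0, 1.5]
width: 0.005
```

```bash
python3 look.py 5; python3 -c "
from h import *
st([-16,208,22],0)"
```

```text
t 7.35 tipjig(mm) [-16.3 223.   24.9] F [ 1.  -0.8  0.4] w 0.0
R [[-0.032, -0.003, 0.999], [-0.999, -0.002, -0.032], [0.002, -1.0, -0.003]] q [-0.65  0.63  0.35  1.87 -0.33  0.69 -0.14]
shift [0.0151, 0.0029, 0.0004] turn [0.2, -0.4, 0.1]
```

View pics/scene5.png

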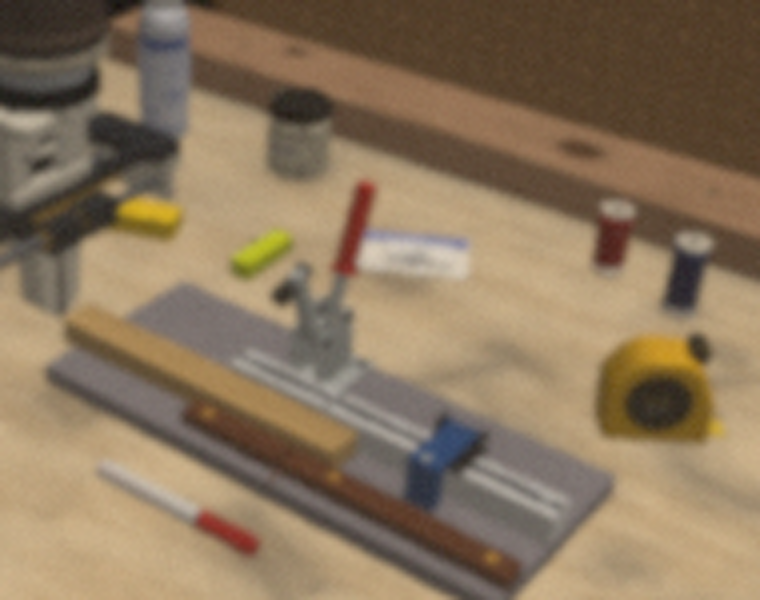

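arm_command --plan '[[[0.008, 0.001, 0.0], [0, 0, 0]], [[0.015, 0.0015, 0], [0, 0, 0]], [[0.022, 0.0015, 0.0], [0, 0, 0]], [[0.029, 0.0015, 0.0], [0, 0, 0]], [[0.036, 0.0015, 0.0], [0, 0, 0]]]'

```text
clock: 7.85
position: [0.5611, 0.1463, 0.048]
ee_rot: [-1.193, 1.231, -1.232]
force: [0.0, 1.8, 1.1]
width: 0.008
```

arm_command --plan '[[[0.005, 0, 0], [0, 0, 0]], [[0.01, 0, 0], [0, 0, 0]], [[0.014, 0, 0], [0, 0, 0]], [[0.017, 0, 0], [0, 0, 0]], [[0.017, 0, 0], [0, 0, 0]]]'

```text
clock: 8.35
position: [0.5602, 0.1291, 0.0472]
ee_rot: [-1.195, 1.232, -1.232]
force: [-0.1, -0.1, -0.2]
width: 0.007
```

```bash
python3 look.py 6; python3 -c "
from h import *
st([-16,163,22],0)"
```

```text
t 8.45 tipjig(mm) [-15.8 170.9  25. ] F [ 0.4 -0.1 -0.4] w 0.01
R [[-0.031, -0.001, 1.0], [-1.0, -0.0, -0.031], [0.0, -1.0, -0.001]] q [-0.56  0.61  0.35  1.91 -0.32  0.67 -0.05]
shift [0.008, 0.003, -0.0002] turn [0.0, -0.4, 0.0]
```

View pics/scene6.png

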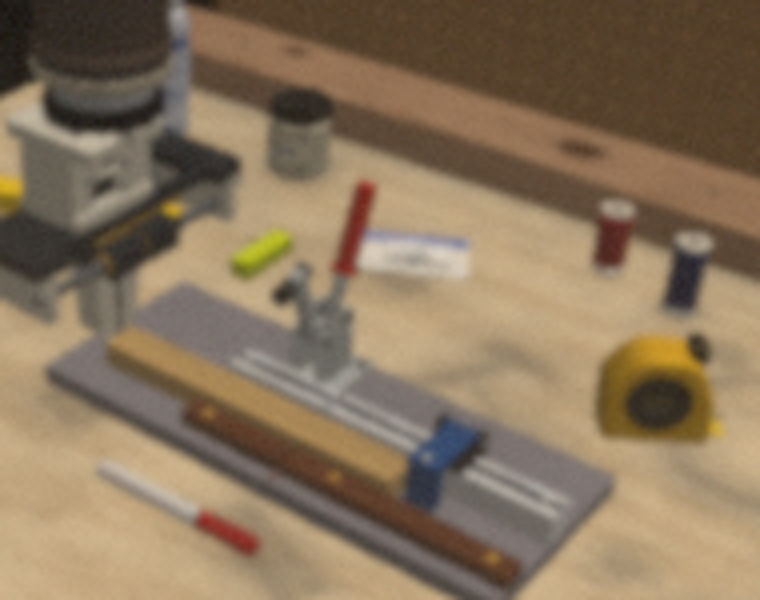

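View pics/top6.png

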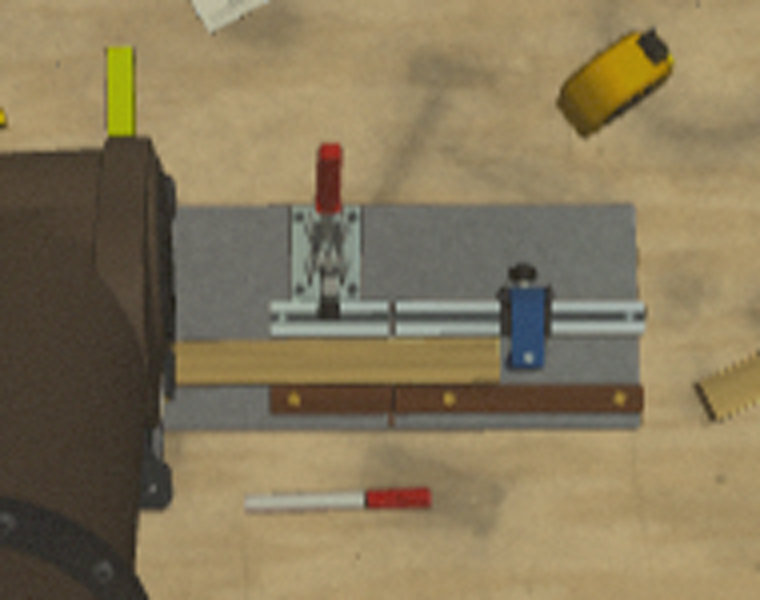

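The strip end is at about column 500 and the nose at 511, so a gap of about 6 mm remains (finger model says about 7). I creep in.

arm_command --plan '[[[0.002, 0, 0], [0, 0, 0]], [[0.004, 0, 0], [0, 0, 0]], [[0.005, 0, 0], [0, 0, 0]], [[0.006, 0, 0], [0, 0, 0]], [[0.006, 0, 0], [0, 0, 0]]]'

```text
clock: 8.95
position: [0.56, 0.1236, 0.0472]
ee_rot: [-1.194, 1.232, -1.232]
force: [-0.7, 0.1, -0.6]
width: 0.004
```

arm_command --plan '[[[0.0005, 0, 0], [0, 0, 0]], [[0.001, 0, 0], [0, 0, 0]], [[0.0015, 0, 0], [0, 0, 0]], [[0.0015, 0, 0], [0, 0, 0]]]'

```text
clock: 9.35
position: [0.5601, 0.1232, 0.0473]
ee_rot: [-1.194, 1.231, -1.231]
force: [0.7, 5.2, -0.5]
width: 0.003
```

```bash
python3 look.py 7; python3 -c "
from h import *
st([-16,163,22],0)"
```

```text
t 9.45 tipjig(mm) [-15.5 164.7  25.3] F [ 0.5  5.  -0.3] w 0.01
R [[-0.03, 0.0, 1.0], [-1.0, 0.001, -0.03], [-0.001, -1.0, 0.0]] q [-0.55  0.61  0.34  1.92 -0.32  0.67 -0.04]
shift [0.0017, 0.0033, -0.0005] turn [-0.0, -0.3, -0.1]
```

View pics/top7.png

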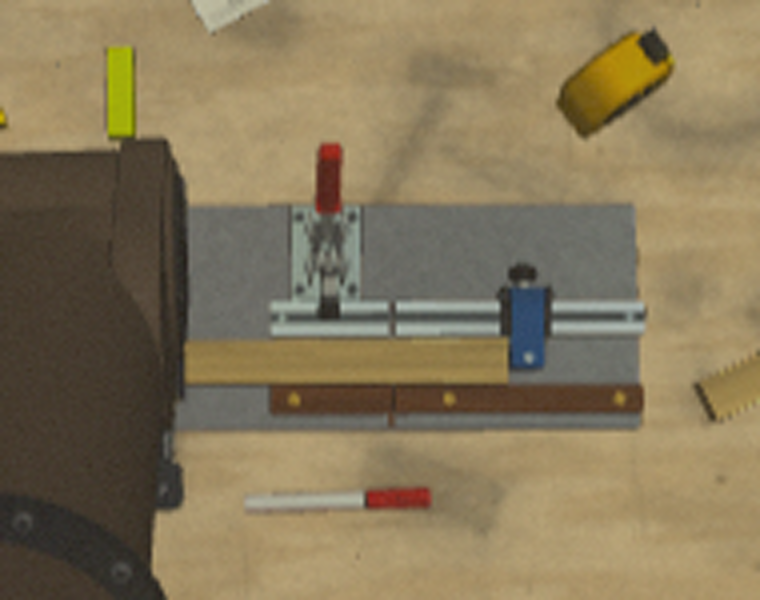

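Butted: contact force is 5 N with under 0.5 mm of motion, and the strip end meets the nose at column 508. I back off and go over to the clamp.

arm_command --plan '[[[-0.008, 0, 0], [0, 0, 0]], [[-0.02, -0.01, 0], [0, 0, 0]], [[-0.02, -0.055, 0], [0, 0, 0]], [[-0.02, -0.1, 0], [0, 0, 0]], [[-0.02, -0.15, 0], [0, 0, 0]]]'

```text
clock: 9.95
position: [0.5598, 0.1425, 0.199]
ee_rot: [-1.196, 1.232, -1.232]
force: [1.1, 1.0, 0.4]
width: 0.007
```

arm_command --plan '[[[0, -0.02, 0], [0, -8, 0]], [[0, -0.03, 0], [0, -16, 0]], [[0, -0.03, 0], [0, -24, 0]], [[0, -0.03, 0], [0, -32, 0]], [[0, -0.03, 0], [0, -40, 0]]]'

```text
clock: 10.45
position: [0.5605, 0.1426, 0.2281]
ee_rot: [-1.455, 0.7, -0.701]
force: [0.2, 1.0, -0.9]
width: 0.005
```

arm_command --plan '[[[0, 0, 0], [0, -8, 0]], [[0, 0, 0], [0, -16, 0]], [[0, 0, 0], [0, -24, 0]], [[0, 0, 0], [0, -32, 0]], [[0, 0, 0], [0, -40, 0]]]'

```text
clock: 10.95
position: [0.5605, 0.1425, 0.2279]
ee_rot: [-1.566, 0.156, -0.157]
force: [-0.1, -0.3, 0.4]
width: 0.004
```

```bash
python3 -c "
from h import *
st([53,45,170],90)"
```

```text
t 10.95 tipjig(mm) [-15.6 184.  205.9] F [-0.1 -0.3  0.4] w 0.0
R [[0.98, 0.0, 0.198], [-0.198, -0.001, 0.98], [0.0, -1.0, -0.001]] q [-0.44  0.38  0.13  1.73 -0.06  1.04  1.08]
shift [0.0917, 0.036, -0.1249] turn [0.0, -10.0, 0.0]
```

arm_command --plan '[[[0.035, 0, -0.03], [0, -5, 0]], [[0.065, 0, -0.06], [0, -10, 0]], [[0.092, 0, -0.095], [0, -10, 0]], [[0.092, 0, -0.125], [0, -10, 0]], [[0.092, 0, -0.125], [0, -10, 0]]]'

```text
clock: 11.45
position: [0.6248, -0.0053, 0.2278]
ee_rot: [-1.575, 0.031, -0.03]
force: [0.5, 0.1, -0.2]
width: 0.007
```

```bash
python3 look.py 8; python3 -c "
from h import *
st([53,45,116],90)"
```

```text
t 11.55 tipjig(mm) [ 52.5  43.8 205.8] F [0.3 0.4 0.9] w 0.0
R [[0.999, 0.0, 0.033], [-0.033, -0.0, 0.999], [0.0, -1.0, -0.0]] q [-0.18  0.45  0.14  1.61 -0.07  1.09  1.51]
shift [0.0005, 0.0898, 0.0012] turn [0.0, -0.4, 0.0]
```

View pics/scene8.png

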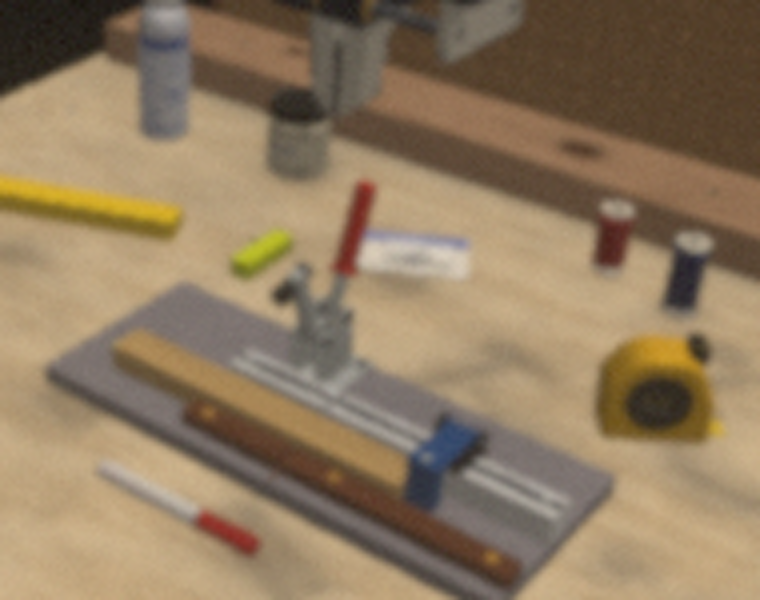

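Fingertip at height beside the handle; handle still raised, strip against the stop at (410,480). Descend in front of the handle's face.

arm_command --plan '[[[0.0, 0.03, 0.001], [0, 0, 0]], [[0, 0.055, 0.001], [0, 0, 0]], [[0, 0.075, 0.001], [0, 0, 0]], [[0, 0.085, 0.001], [0, 0, 0]], [[0, 0.085, 0.001], [0, 0, 0]]]'

```text
clock: 12.05
position: [0.6244, 0.0037, 0.1412]
ee_rot: [-1.571, 0.024, -0.021]
force: [-0.1, -0.3, 0.1]
width: 0.004
```

```bash
python3 look.py 9; python3 -c "
from h import *
st([66,45,120.8],90)"
```

```text
t 12.15 tipjig(mm) [ 53.1  46.1 121.1] F [0.1 0.7 1.4] w 0.01
R [[1.0, 0.001, 0.03], [-0.03, 0.0, 1.0], [0.001, -1.0, 0.0]] q [-0.17  0.53  0.12  1.7  -0.08  0.91  1.52]
shift [0.0129, 0.0003, -0.001] turn [-0.0, -0.3, 0.1]
```

View pics/scene9.png

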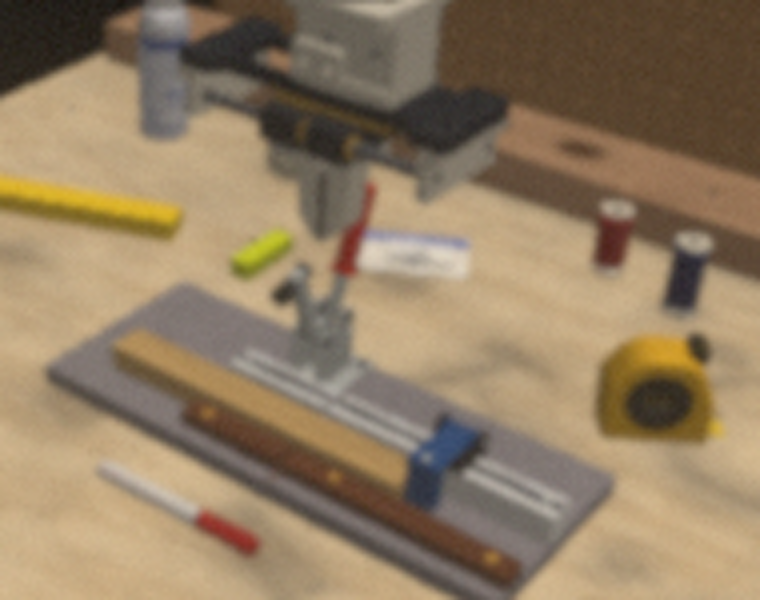

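The finger stands just in front of the handle (tip ~(325,235)). Push along the arc.

arm_command --plan '[[[0.008, 0, -0.001], [0, 0, 0]], [[0.014, 0, -0.001], [0, 0, 0]], [[0.02, 0.002, -0.001], [0, 0, 0]], [[0.0255, 0.0045, -0.001], [0, 0, 0]], [[0.0325, 0.008, -0.001], [0, 0, 0]]]'

```text
clock: 12.65
position: [0.6583, 0.0001, 0.1341]
ee_rot: [-1.571, 0.024, -0.024]
force: [0.3, -0.5, -0.0]
width: 0.003
```

```bash
python3 look.py 10; python3 -c "
from h import *
st([92.1,45,108],90)"
```

```text
t 12.75 tipjig(mm) [ 85.7  43.9 111.4] F [-0.3  0.1 -0.4] w 0.01
R [[1.0, -0.0, 0.031], [-0.031, -0.0, 1.0], [-0.0, -1.0, -0.0]] q [-0.16  0.59  0.12  1.62 -0.08  0.94  1.53]
shift [0.0064, 0.0034, 0.0011] turn [0.0, -0.3, -0.0]
```

View pics/scene10.png

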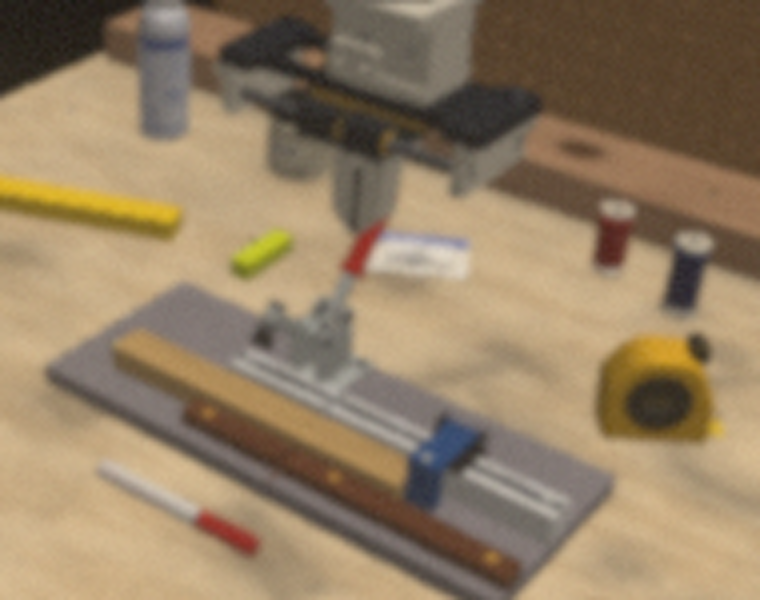

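The handle is turning (now about 50° up) and the bar is coming down. Continue.

arm_command --plan '[[[0.0065, 0.0035, 0.001], [0, 0, 0]], [[0.012, 0.0085, 0.001], [0, 0, 0]], [[0.0175, 0.015, 0.001], [0, 0, 0]], [[0.022, 0.0225, 0.001], [0, 0, 0]], [[0.025, 0.0295, 0.001], [0, 0, 0]]]'

```text
clock: 13.25
position: [0.683, 0.0003, 0.1038]
ee_rot: [-1.571, 0.024, -0.024]
force: [-0.4, 0.0, 0.3]
width: 0.004
```

arm_command --plan '[[[0.0015, 0.005, 0], [0, 0, 0]], [[0.0025, 0.009, 0], [0, 0, 0]], [[0.003, 0.0125, 0], [0, 0, 0]], [[0.003, 0.0155, 0], [0, 0, 0]], [[0.003, 0.0155, 0], [0, 0, 0]]]'

```text
clock: 13.75
position: [0.6852, 0.0003, 0.0888]
ee_rot: [-1.571, 0.025, -0.024]
force: [1.6, -0.3, -0.3]
width: 0.003
```

```bash
python3 look.py 11; python3 -c "
from h import *
st([114.5,45,66],90)"
```

```text
t 13.85 tipjig(mm) [113.   44.9  67.3] F [ 0.6  0.8 -0.4] w 0.01
R [[1.0, -0.0, 0.031], [-0.031, 0.0, 1.0], [-0.0, -1.0, 0.0]] q [-0.15  0.68  0.12  1.58 -0.09  0.89  1.54]
shift [0.0015, 0.0013, 0.0001] turn [-0.0, -0.3, -0.0]
```

View pics/scene11.png

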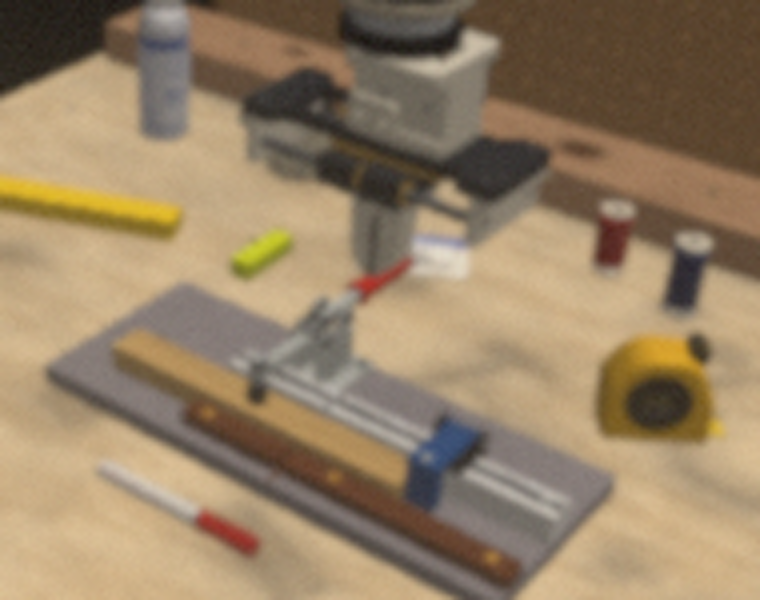

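Nearly level and the force is still small. I press on down until the force rises against the hard limit.

arm_command --plan '[[[0, 0.001, 0], [0, 0, 0]], [[0, 0.002, 0], [0, 0, 0]], [[0, 0.003, 0], [0, 0, 0]], [[0, 0.003, 0], [0, 0, 0]]]'

```text
clock: 14.25
position: [0.6859, 0.0003, 0.0879]
ee_rot: [-1.57, 0.023, -0.025]
force: [-5.0, -0.2, 12.6]
width: 0.007
```

```bash
python3 -c "
from h import *
st([114.5,45,66],90)"
```

```text
t 14.25 tipjig(mm) [113.3  44.9  65.9] F [-5.  -0.2 12.6] w 0.01
R [[1.0, 0.001, 0.031], [-0.031, 0.0, 1.0], [0.001, -1.0, 0.0]] q [-0.15  0.68  0.12  1.58 -0.09  0.89  1.54]
shift [0.0012, -0.0001, 0.0001] turn [-0.0, -0.3, 0.1]
```

arm_command --plan '[[[0, 0.001, 0], [0, 0, 0]], [[0, 0.0015, 0], [0, 0, 0]], [[0, 0.0015, 0], [0, 0, 0]]]'

```text
clock: 14.55
position: [0.686, 0.0003, 0.0877]
ee_rot: [-1.57, 0.023, -0.025]
force: [-9.2, 0.4, 22.7]
width: 0.007
```

arm_command --plan '[[[0, -0.004, 0], [0, 0, 0]], [[-0.002, -0.02, 0], [0, 0, 0]], [[-0.002, -0.06, 0], [0, 0, 0]], [[-0.002, -0.11, 0], [0, 0, 0]], [[-0.002, -0.16, 0], [0, 0, 0]]]'

```text
clock: 15.05
position: [0.6831, 0.0003, 0.247]
ee_rot: [-1.571, 0.025, -0.024]
force: [1.2, -0.2, 0.3]
width: 0.003
```

arm_command --plan '[[[-0.04, -0.01, 0.03], [0, 0, 0]], [[-0.08, -0.01, 0.075], [0, 0, 0]], [[-0.12, -0.01, 0.12], [0, 0, 0]], [[-0.15, -0.01, 0.16], [0, 0, 0]], [[-0.18, -0.01, 0.2], [0, 0, 0]]]'

```text
clock: 15.55
position: [0.5208, 0.1895, 0.2558]
ee_rot: [-1.57, 0.024, -0.025]
force: [0.6, 0.8, -0.3]
width: 0.005
```

arm_command --plan '[[[-0.03, 0, 0.045], [0, 0, 0]], [[-0.06, 0, 0.09], [0, 0, 0]], [[-0.06, 0, 0.13], [0, 0, 0]], [[-0.06, 0, 0.13], [0, 0, 0]]]'

```text
clock: 15.95
position: [0.4632, 0.3277, 0.2556]
ee_rot: [-1.566, 0.017, -0.016]
force: [-0.8, 0.6, 0.2]
width: 0.002
```

```bash
python3 look.py 12; python3 -c "
from h import *
st()
j=J
p=get_image('top')
for t in 'strip_push_end strip_stop_end stop_face clamp_grip pen tape level offcut'.split(): print(t,[(np.round(d['point'],1).tolist(),round(d['confidence'],2)) for d in place_of(p,t)][:3])
"
```

```text
t 16.05 tipjig(mm) [-114.6  360.2  233.2] F [ 0.4 -0.5 -0. ] w 0.01
R [[1.0, 0.0, 0.028], [-0.028, 0.0, 1.0], [0.0, -1.0, 0.0]] q [-0.71  0.33  0.02  1.71 -0.01  1.1   0.85]
strip_push_end [([189.0, 138.4], 0.86), ([204.9, 291.0], 0.66), ([227.7, 197.3], 0.55)]
strip_stop_end [([120.4, 249.1], 0.89), ([320.8, 200.3], 0.71), ([108.1, 171.3], 0.59)]
stop_face [([317.5, 200.5], 0.79)]
clamp_grip [([272.3, 144.2], 0.76)]
pen [([274.3, 234.7], 0.8)]
tape [([345.0, 131.9], 0.82), ([270.8, 165.3], 0.67), ([218.1, 135.6], 0.25)]
level [([218.8, 137.2], 0.47)]
offcut [([376.0, 203.6], 0.81)]
```

View pics/scene12.png

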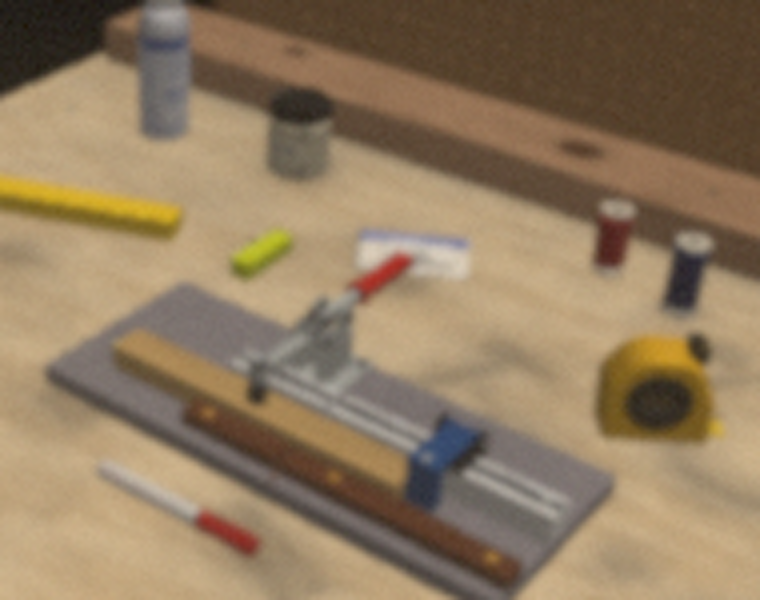

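View pics/top12.png

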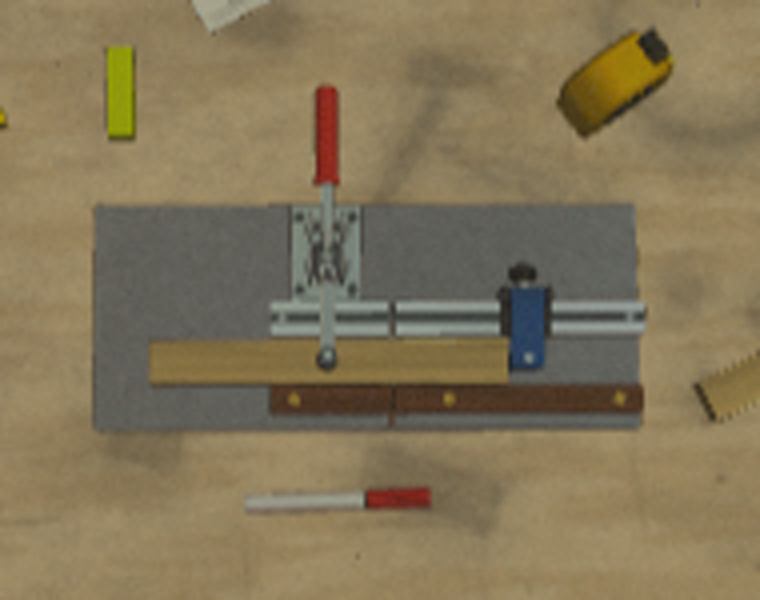

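The handle is level, the bar pad is on the strip at (326,360), the strip butts the lowered stop at column 509, and the pen, tape, level and offcut are where they were. I hand in.

```bash
python3 -c "
from cell import *
print(sign_off())"
```

```text
the job is handed in; nothing more can be done
None
```

The strip is ready for sawing, and I handed the job in at about 16 s, with no verdict reported. I did the three steps in the order asked:

1. **Flip stop:** I tipped the blue stop over from behind. It lies fully down, with its nose in the channel.
2. **Strip:** I pushed it about 44 mm along the channel until it butted. The finger read about 5 N and stopped moving.
3. **Clamp:** I pushed the red handle down to its hard limit. The fingertip was at 66 mm, the expected height, and met about 23 N upward.

**Last checks:** with the arm withdrawn, both pictures show:
- the stop down;
- no visible gap between the strip and the nose;
- the handle level, with the clamp's bar on the strip.

The pen, tape, level and offcut look unmoved.

The networks' strip ends in the top picture include look-alike bars, so I judged the butt joint from the picture and the force instead. Their best matches on the right strip fit to within about 3 pixels.

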